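# Line up the rollers for the rolling race

## Task

Get the two rollers ready for the class rolling race: with a fingertip on its top, push first the wooden roller and then the metal one sideways so that it rolls along its own lane, until it lies along the orange start line, centred over it. Touch the rollers only on their upper half: do not shove them from low on the side, pinch them or lift them. Leave the other things on the table as they are.

Things in the scene. Friction and masses are not known exactly. Their poses are not given: they have to be found in the camera images.
- deck: Fixed flat plywood race board, 230 mm (x) by 370 mm (y, from -150 to +220), top at z = 0.010 m, no raised edges. Origin: its underside, below the middle of the start line, an orange 12 mm stripe along board x at y = 0. Two lanes run along board y, at negative and positive x, parted by a thin painted black stripe at x = 0; a chequered band marks the finish at the +y end.
- wood_roller: Brown wooden roller, solid cylinder 40 mm diameter, 70 mm long, about 65 g (varies), lying in the middle of a lane (board x about -60 or +60 mm), 50 to 85 mm to one side of the start line, within 3 degrees of parallel to it. Green bar on each end. Origin: cylinder's centre. x is the cylinder's axis; y and z turn as it rolls. Rolls easily; stops within some mm of a slow push ending.
- metal_roller: Shiny aluminium roller, solid cylinder 32 mm diameter, 70 mm long, about 150 g (varies), lying in the other lane, on the other side of the start line from the wooden one, 50 to 85 mm from it, within 3 degrees of parallel. Black bar on each end. Origin: cylinder's centre. x is the cylinder's axis; y and z turn as it rolls. Rolls like the wooden one.
- glue_stick: Bystander: white and blue glue stick with an orange cap standing upright on the board near the finish, 29 mm in diameter, 90 mm tall. Origin at the centre of its foot.
- notebook: Bystander: purple notebook with a black spine lying on the table beyond the -y end of the board, 247 x 190 x 12 mm. Origin at the centre of its underside.
- sticky_notes: Bystander: orange block of sticky notes lying on the table beyond the far side of the board, 76 x 76 x 22 mm. Origin at the centre of its underside.
- pencil_cup: Bystander: blue cup with three pencils standing on the table off the far left corner of the board, 76 mm in diameter, cup 90 mm tall, pencils up to 148 mm. Origin at the centre of its foot.

How it is judged (in metres and radians):
On the way, in this order (a step that is already met when the one before it is completed fails the run):
1. the wooden roller has turned by rolling (a quarter turn or so), not merely slid (angle between wood_roller's own z axis and vertical above 1.4 rad).
2. the wooden roller lies at rest along the start line (y of wood_roller in the frame of deck between -0.008 and 0.008 m and angle between the x axis of wood_roller and the x axis of deck, either way round below 0.15 rad and height (world z) of wood_roller between 0.026 and 0.034 m and linear speed of wood_roller below 0.01 m/s), for 0.2 s.
3. then the metal roller has turned by rolling (a quarter turn or so) (angle between metal_roller's own z axis and vertical above 1.4 rad).
4. the metal roller lies at rest along the start line (y of metal_roller in the frame of deck between -0.008 and 0.008 m and angle between the x axis of metal_roller and the x axis of deck, either way round below 0.15 rad and height (world z) of metal_roller between 0.022 and 0.03 m and linear speed of metal_roller below 0.01 m/s), for 0.2 s.
At the end, for the whole second after the job is handed in: Both rollers lie at rest on the board, one in each lane (centre 30 to 95 mm from the board's middle stripe), each centre within 8 mm of the middle of the orange line and each axis within 0.15 rad (8.6 degrees) of the line's direction (all of step 2 and all of step 4 and ((x of wood_roller in the frame of deck between -0.095 and -0.03 m and x of metal_roller in the frame of deck between 0.03 and 0.095 m) or (x of metal_roller in the frame of deck between -0.095 and -0.03 m and x of wood_roller in the frame of deck between 0.03 and 0.095 m))); the robot touches nothing.
It fails at once if a roller is lifted more than 10 mm (height (world z) of wood_roller above 0.04 m or height (world z) of metal_roller above 0.036 m).
It fails at once if a roller is pinched or shoved from the side: touched with the fingertips lower than its axis ((contact force between the fingers and wood_roller above 0.3 N and height (world z) of the grasp point below 0.047 m) or (contact force between the fingers and metal_roller above 0.3 N and height (world z) of the grasp point below 0.043 m)).
It fails at once if the glue stick or the pencil cup is moved more than 15 mm or tipped (distance of any of glue_stick, pencil_cup from where it was at the start of the episode above 0.015 m or angle between any of glue_stick, pencil_cup's own z axis and vertical above 0.3 rad).
It fails at once if the notebook or the sticky notes is moved more than 15 mm or tipped (distance of any of notebook, sticky_notes from where it was at the start of the episode above 0.015 m or angle between any of notebook, sticky_notes's own z axis and vertical above 0.3 rad).
It also fails if it takes over 69 s, if anything falls off the work surface, if the arm or the gripper's body presses on something with over 40 N, if the wrist force passes 120 N, or if a joint passes its speed limit or range.

## Robot

A 7-joint arm with a two-finger parallel gripper is mounted at the origin on the work surface. World frame = base frame: x ahead of the robot, y to its left, z up, the work surface at z = 0. Lengths are in mm, angles in degrees, forces in N, time in s.
With the tool pointing down it reaches from about 425 to 950 mm from the base axis. Payload 4.7 kg.
Tool frame: the origin (TCP) lies at the very end of the fingers, on their centre line; the grasp point (between the pads) lies 19 mm behind it; z points along the fingers, y is the direction in which the jaws open and shut (so a half turn about z gives the same grasp; the last joint's range is limited). The gripper opens to 85 mm and grips with 20 to 120 N. Pads are 22 mm wide; open, the fingers measure 114 mm over their backs; the gripper's body (76 mm by 85 mm) begins 54 mm behind the grasp point. The pads swing forward as they close: fully open they stand 13 mm farther back than shut.
Start: joints at [-73.333, 26.849, -2.785, 87.806, 1.381, 65.374, -4.715], TCP at [212.164, 640.808, 231.335] pointing down, gripper open.
Joint ranges: [-148.3, 148.3], [-19.14, 114.17], [-79.39, 73.82], [5.75, 140.21], [-59.74, 239.74], [12.07, 113.84], [-152.46, 152.46]. Speed limits (degrees/s): [147.25, 147.25, 180, 180, 180, 180, 180].

## Interface

Orientations are given as [roll, pitch, yaw] about the fixed x, y, z axes, in that order (R = Rz(yaw) Ry(pitch) Rx(roll)).
In Python, from station import read_state, camera, get_calibration, close_job gives the robot as it stands.
- The arm moves only by the shell command python3 -m creep 'ROWS' [FORCE]. ROWS is JSON, a list of rows, each a list of 3 entries, a list of its own where there are three numbers: the shift along the tool's x, y, z in m, then the turn about the tool's z in degrees, then the finger opening in m, from 0 to 0.0854. A call has 1 to 20 rows; each row shifts and turns the pose as measured when the row begins, along the tool's axes as they then stand; what a row does not reach is not made up. A row lasts 1/12 s, in which the tool goes at most 41.7 mm and 7.16 degrees, less where a joint would pass 70% of its speed; a pose out of reach is approached as far as the arm can. A call with a gripper value outside its range is refused whole. The fingers move at their own pace and stop on an object; FORCE is the grip in N (left out, the last holds). Time passes only in rows, so rows that do not move let the fingers close. It gives the time, the measured TCP pose, the force and the opening at its end, in the units of the state.
- read_state(): the state, without advancing time (a new reading comes with each control period).
- camera(name): name is "side" or "top" or "wrist"; returns the picture (384x512x3 uint8, red, green, blue); there is no depth.
- get_calibration(name): a dict with "intrinsics" (3x3 intrinsics, pixels), "k1" (the pictures are not rectified: a ray, as slopes to the right and down, at radius r is drawn at 1 + k1 r^2 times it, then the intrinsics apply), "position" and "attitude" of the camera in the world; the wrist camera has in their place "mount" (4x4, takes a point from camera to tool coordinates, whose origin is the TCP and whose axes are the flange's). Camera axes: x right, y down, z forward; pixel columns grow to the right and rows downward; lengths in mm; the calibration is good to about 2 mm. A picture is of the moment at which its call begins: read the wrist's pose just before it. get_calibration takes no time and is no camera call.
- close_job(): hands the job in, once; it reports no verdict.
The state is a dict: "clock": time; "q": joint angles; "joint_velocities": joint speeds; "effort": joint torques, N m; "eef_pos": TCP position; "ee_rot": TCP orientation; "contact_force": force on the tool from outside, world axes, zero at the start; "moment": the same for the moment, N m; "grip_width": finger opening in mm.
Only numpy, scipy, OpenCV 4.12 (cv2) and the standard library are available. Lean on these libraries where they do the work, as an engineer would, in place of code of your own. Each camera call takes 0.05 s, during which the arm holds its last target. There are 200 camera calls.

## Working session

There is one attempt and no reset: what is moved stays moved. The work goes in short steps, Python scripts to look and compute and a shell command to move; the robot and the scene stay as the last step left them, time stands still between calls to the robot, and variables do not carry over. Pictures are saved under pics/ and viewed, about 8 in all and at most 12, crops included, and the job is handed in when it is done.

```bash
mkdir -p pics; ls
python3 - <<'E'
from station import *
import cv2,numpy as np
for n in ("top","side"):
    cv2.imwrite(f"pics/{n}0.png",cv2.cvtColor(camera(n),cv2.COLOR_RGB2BGR)); print(n,get_calibration(n))
print(get_calibration("wrist"));s=read_state();print(s)
E
```

```text
pics
top {'intrinsics': array([[359.37669681,   0.        , 254.68588781],
       [  0.        , 359.37669681, 188.10441235],
       [  0.        ,   0.        ,   1.        ]]), 'k1': -0.11566843021318664, 'position': array([ 529.04398316,   26.89475238, 1054.08425991]), 'attitude': array([-172.65442684,   -0.65901366,  -91.53030956])}
side {'intrinsics': array([[348.08582816,   0.        , 257.35959638],
       [  0.        , 348.08582816, 192.44313599],
       [  0.        ,   0.        ,   1.        ]]), 'k1': -0.10927161578210492, 'position': array([ 508.53367942, -565.4562795 ,  503.33235398]), 'attitude': array([-127.1648239 ,    0.66087798,  -12.6299666 ])}
{'intrinsics': array([[333.3637536 ,   0.        , 251.83873833],
       [  0.        , 333.3637536 , 186.83819589],
       [  0.        ,   0.        ,   1.        ]]), 'k1': -0.09515307182240774, 'mount': array([[ 1.10958767e-03, -9.66067790e-01, -2.58286264e-01,
         6.62110931e+01],
       [ 9.99999174e-01,  9.04431926e-04,  9.13111654e-04,
         1.04013328e+00],
       [-6.48525414e-04, -2.58287064e-01,  9.66067995e-01,
        -1.42818275e+02],
       [ 0.00000000e+00,  0.00000000e+00,  0.00000000e+00,
         1.00000000e+00]])}
{'clock': 0.1, 'q': array([-73.33219284,  26.89280842,  -2.78341878,  87.867499  ,
         1.38012662,  65.37529675,  -4.71345179]), 'joint_velocities': array([-0.10189063, -0.05527922,  0.08751629, -0.21308562,  0.04271399,
        0.15815205,  0.11656084]), 'effort': array([ 7.62922682e-04, -5.11513495e+01, -4.67916916e-02, -2.38391250e+01,
        1.08242675e-02,  4.39424810e-03,  1.24174863e-05]), 'eef_pos': array([212.03535373, 640.27310482, 230.36027755]), 'ee_rot': array([-1.79897969e+02,  3.35205190e-03,  1.61678938e+02]), 'contact_force': array([-0.74873173,  0.55018246,  0.55995225]), 'moment': array([ 0.01514128, -0.04557548,  0.02472768]), 'grip_width': 85.20623794747786}
```

View pics/top0.png

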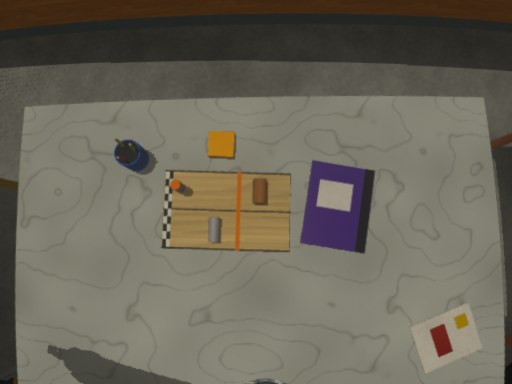

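View pics/side0.png

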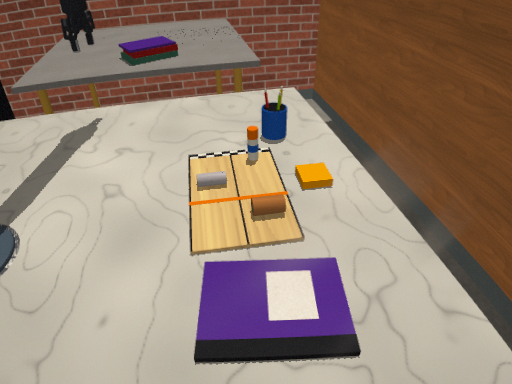

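The top view shows the board at px (165..290, 170..250), with the finish at left (+y). The wooden roller is at about (260,191), in the far lane right of the line. The metal roller is at about (215,230), in the near lane left of it, and the line runs x≈238. The side view agrees: wood (268,205), metal (212,180), glue stick (252,142).

```bash
cat > h.py <<'E'
import numpy as np,cv2
from scipy.spatial.transform import Rotation as R
from station import *
def ray(n,px,st=None):
    c=get_calibration(n);K=c["intrinsics"]
    d=cv2.undistortPoints(np.array([[px]],float),K,np.array([c["k1"],0,0,0,0.]))[0,0]
    d=np.array([d[0],d[1],1.])
    if n=="wrist":
        M=c["mount"];r=R.from_euler("xyz",st["ee_rot"],degrees=True).as_matrix()
        return r@M[:3,3]+st["eef_pos"], r@M[:3,:3]@d
    return c["position"],R.from_euler("xyz",c["attitude"],degrees=True).as_matrix()@d
def at(n,px,z,st=None):
    o,d=ray(n,px,st);return o+d*(z-o[2])/d[2]
def tri(a,b):
    (o,d),(p,e)=a,b
    t=np.linalg.lstsq(np.c_[d,-e],p-o,rcond=None)[0]
    A,B=o+d*t[0],p+e*t[1];return (A+B)/2,np.linalg.norm(A-B)
E
python3 - <<'E'
import cv2
a=cv2.imread("pics/top0.png")[160:260,155:300];b=cv2.imread("pics/side0.png")[140:255,180:310]
cv2.imwrite("pics/c.png",cv2.vconcat([cv2.resize(a,(580,400),interpolation=2)]))
cv2.imwrite("pics/d.png",cv2.resize(b,None,fx=5,fy=5,interpolation=2))
E
```

```text
(no output)
```

View pics/c.png

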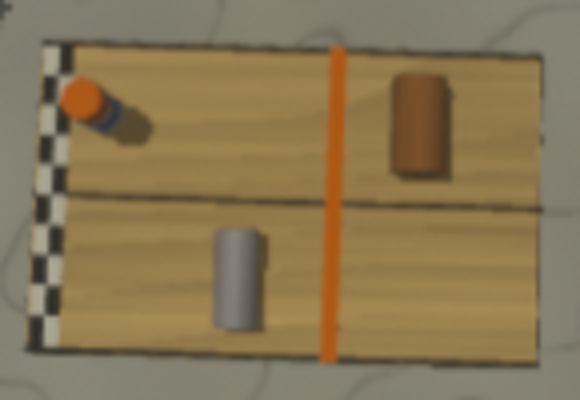

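View pics/d.png

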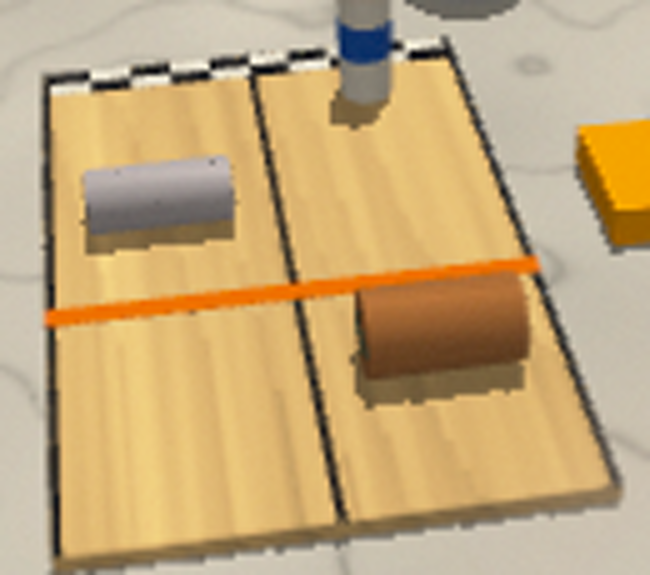

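In the top crop, the line ends are at (338,48) and (329,362), wood is centred at (420,125) and metal at (239,279). In the side crop, the line ends are at (540,265) and (47,318), wood is at (445,325) and metal at (160,195).

Run:
```python
from h import *
np.set_printoptions(precision=1,suppress=True)
T=lambda u,v:ray("top",(155+u/4-.4,160+v/4-.4)); S=lambda u,v:ray("side",(180+u/5-.4,140+v/5-.4))
P={}
for n,a,b in [("Lfar",(338,48),(540,265)),("Lnear",(329,362),(47,318)),("wood",(420,125),(445,325)),("metal",(239,279),(160,195))]:
    P[n],e=tri(T(*a),S(*b)); print(n,P[n],e)
tp=lambda u,v,z:at("top",(155+u/4-.4,160+v/4-.4),z)
Lf,Ln=tp(338,48,10),tp(329,362,10);O=(Lf+Ln)/2
ex=(Lf-Ln)/np.linalg.norm(Lf-Ln);print("O",O,"len",np.linalg.norm(Lf-Ln),"yaw",np.degrees(np.arctan2(ex[1],ex[0])))
ey=np.array([-ex[1],ex[0],0])
for n,c,z in [("wood",(420,125),30),("metal",(239,279),26),("wa",(420,74),30),("wb",(417,176),30),("ma",(238.5,228),26),("mb",(238,330),26),("glue top",(82,100),100),("wood axis far corner",(542,57),10)]:
    p=tp(*c,z);print(n,p,"deck",(p-O)@ex,(p-O)@ey)
s=read_state();print(s["eef_pos"],s["ee_rot"],s["clock"])
```

```text
Lfar [714.3  55.9   8.3] 0.9911076792367278
Lnear [485.2  67.3  10.2] 0.44801843165398925
wood [653.2  -2.4  29.7] 1.437983854656639
metal [545.8 129.5  26.2] 0.010784692038017768
O [599.2  61.6  10. ] len 228.80250064360544 yaw -2.86877971381715
wood [652.4  -2.3  30. ] deck 56.33910862685046 -61.184596027544
metal [545.8 129.5  26. ] deck -56.78052228115381 65.12776479565761
wa [689.4  -3.4  30. ] deck 93.37534947338474 -60.38521968531627
wb [615.8   0.9  30. ] deck 19.581151181929464 -59.83709930663789
ma [582.1 129.3  26. ] deck -20.51222915264383 66.76210917045923
mb [509.7 130.8  26. ] deck -92.85459799222467 64.60350350524769
glue top [666.6 226.3 100. ] deck 59.07590494023192 167.87026226113784
wood axis far corner [703.1 -94.3  10. ] deck 111.52770018824168 -150.58340224395872
[212.  640.3 230.4] [-179.9    0.   161.7] 0.1
```

Everything agrees: wood is at deck (56,-61) and z≈30, metal at (-57,65) and z≈26, and the line yaw is -2.9°. I'll close the fingers, align tool y with board y (turn about -15.4°) and travel at height.

```bash
python3 -m creep '[[[0,0,0],-5.2,0],[[0,0,0],-5.2,0],[[0,0,0],-5.2,0],[[-0.025,-0.033,0.004],0,0],[[-0.025,-0.033,0.004],0,0],[[-0.025,-0.033,0.004],0,0],[[-0.025,-0.033,0.004],0,0],[[-0.025,-0.033,0.004],0,0],[[-0.025,-0.033,0.004],0,0],[[-0.025,-0.033,0.004],0,0],[[-0.025,-0.033,0.004],0,0],[[-0.025,-0.033,0.004],0,0],[[-0.025,-0.033,0.004],0,0],[[-0.025,-0.033,0.004],0,0],[[-0.025,-0.033,0.004],0,0],[[-0.025,-0.033,0.004],0,0]]' 20
```

```text
clock: 1.43
eef_pos: [516.2, 204.9, 169.8]
ee_rot: [-179.7, -0.7, 179.4]
contact_force: [-0.1, -0.2, -0.6]
grip_width: -0.1
```

```bash
python3 -m creep '[[[-0.021,-0.030,0.006],2.3,0],[[-0.021,-0.030,0.006],0,0],[[-0.021,-0.030,0.006],0,0],[[-0.021,-0.030,0.006],0,0],[[-0.021,-0.030,0.006],0,0],[[-0.021,-0.030,0.006],0,0],[[-0.020,-0.028,0.006],0,0],[[0,0,0],0,0],[[0,0,0],0,0]]'
python3 - <<'E'
from h import *
s=read_state();print(s["eef_pos"],s["ee_rot"],s["contact_force"])
cv2.imwrite("pics/w1.png",cv2.cvtColor(camera("wrist"),cv2.COLOR_RGB2BGR))
E
```

```text
clock: 2.18
eef_pos: [658.0, -34.7, 120.8]
ee_rot: [-179.3, -0.9, 176.2]
contact_force: [-0.4, 0.5, -0.1]
grip_width: -0.3
[658.00070335 -34.66132071 120.81519941] [-179.29158667   -0.8676205   176.1618485 ] [-0.40082747  0.50661374 -0.12570288]
```

View pics/w1.png

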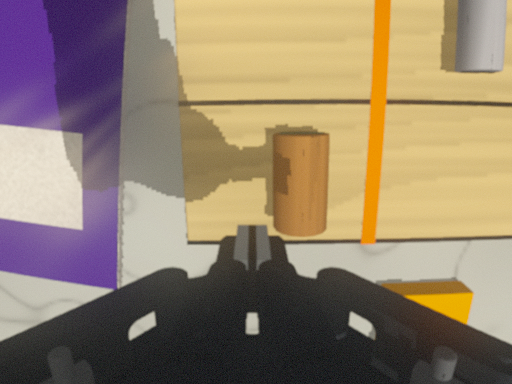

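The wrist view shows the wooden roller at (273–329, 135–232), the orange line from (383,0) to (369,242), and the closed fingertips about 33 px wide (≈15 mm) at (252,228).

```bash
cat >> h.py <<'E'
np.set_printoptions(precision=1,suppress=True)
O=np.array([599.2,61.6,10]);a=np.radians(-2.87);ex=np.array([np.cos(a),np.sin(a),0]);ey=np.array([-ex[1],ex[0],0])
deck=lambda p:np.array([(p-O)@ex,(p-O)@ey,p[2]])
E
python3 - <<'E'
from h import *
s=read_state()
print("tcp",deck(s["eef_pos"]))
for n,p,z in [("wood",(300,184),30),("wtop",(301,134),30),("wbot",(300,232),30),("line",(383,2),10),("line",(376,121),10),("line",(369,242),10)]: print(n,deck(at("wrist",p,z,s)))
E
```

```text
tcp [ 63.3 -94.3 120.8]
wood [ 56.9 -59.2  30. ]
wtop [ 20.9 -59.1  30. ]
wbot [ 94.1 -58.4  30. ]
line [-72.1   2.   10. ]
line [13.3  0.7 10. ]
line [112.1   2.1  10. ]
```

```bash
python3 -m creep '[[[0.003,0.014,0.018],-1,0],[[0.002,0.012,0.016],0,0],[[0,0.001,0.012],0,0],[[0,0,0.006],0,0],[[0,0,0.003],0,0],[[0,0,0],0,0]]'; python3 -c "
from h import *
print(deck(read_state()['eef_pos']))"
```

```text
clock: 2.73
eef_pos: [652.0, -3.7, 64.4]
ee_rot: [-179.3, -0.8, 177.5]
contact_force: [-0.7, -0.5, 0.3]
grip_width: -0.1
[ 56.  -62.6  64.4]
```

```bash
python3 -m creep '[[[0,-0.003,0.005],0,0],[[0,-0.002,0.003],0,0],[[0,0,0.002],0,0],[[0,0,0.002],0,0],[[0,0,0.001],0,0]]'; python3 -c "
from h import *
print(deck(read_state()['eef_pos']))"
```

```text
clock: 3.15
eef_pos: [653.3, -11.2, 52.8]
ee_rot: [-179.3, -0.6, 177.4]
contact_force: [-0.8, 0.2, -0.7]
grip_width: -0.2
[ 57.6 -70.   52.8]
```

```bash
python3 -m creep '[[[0,0,0.001],0,0],[[0,0,0.001],0,0],[[0,0,0.001],0,0],[[0,0,0.001],0,0]]'; python3 -m creep '[[[0,0.002,0.0007],0,0],[[0,0.002,0.0007],0,0],[[0,0.003,0.0007],0,0],[[0,0.003,0.0007],0,0],[[0,0.003,0.0007],0,0],[[0,0.003,0.0007],0,0]]'
python3 - <<'E'
from h import *
s=read_state();print(deck(s["eef_pos"]),s["contact_force"])
im=camera("wrist");cv2.imwrite("pics/w2.png",cv2.cvtColor(im,cv2.COLOR_RGB2BGR))
E
```

```text
clock: 3.48
eef_pos: [653.8, -12.0, 49.3]
ee_rot: [-179.3, -0.5, 177.4]
contact_force: [-1.3, 0.2, 6.6]
grip_width: 0.0
clock: 3.98
eef_pos: [654.4, 1.8, 50.1]
ee_rot: [-179.2, -0.5, 177.2]
contact_force: [-2.5, -0.8, 6.5]
grip_width: 0.1
[ 58.2 -57.   50.1] [-2.5 -0.8  6.5]
```

View pics/w2.png

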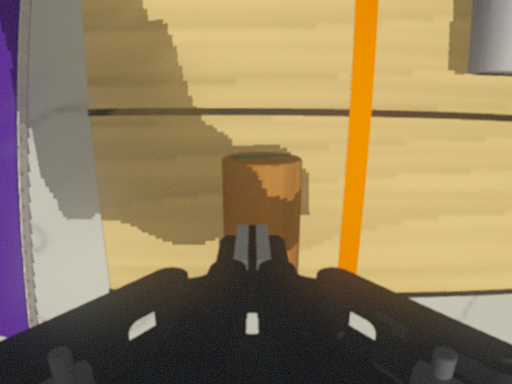

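Contact is made at 6.5 N. The roller spans (222–301) at row 180 under the fingertips, and it is rolling. I'll add a colour-ratio tracker so I don't need to view more pictures.

```bash
cat >> h.py <<'E'
def wood():
    s=read_state();im=camera("wrist").astype(float);out=[]
    m=(im[...,0]/(im[...,1]+1)>1.55)&(im[...,0]/(im[...,1]+1)<2.3)&(im[...,0]<215)&(im[...,2]<im[...,1])&(im[...,0]>45)
    m=cv2.morphologyEx(m.astype(np.uint8),cv2.MORPH_OPEN,np.ones((7,7),np.uint8))
    n,l,st,c=cv2.connectedComponentsWithStats(m)
    if n<2: print("none");return
    k=1+st[1:,4].argmax();x,y,w,h,A=st[k]
    for v in (y+12,y+25,y+40):
        u=np.where(l[v]==k)[0];out.append(deck(at("wrist",((u[0]+u[-1])/2,v),30,s)))
    print("box",x,y,w,h,"tcp",deck(s["eef_pos"]),"F",s["contact_force"],"t",s["clock"]);print(np.array(out))
E
python3 - <<'E'
from h import *
im=cv2.imread("pics/w2.png")
for p in [(180,235),(180,290),(180,320),(130,300),(175,210)]:print(p,im[p][::-1])
wood()
E
```

```text
(180, 235) [116  82  47]
(180, 290) [175 126  68]
(180, 320) [209 182 117]
(130, 300) [216 190 127]
(175, 210) [141 118  71]
none
```

```bash
sed -i 's/>1.55/>1.27/;s/<2.3)/<1.6)/' h.py; python3 -c "
from h import *
wood()"
```

```text
box 222 157 79 107 tcp [ 58.2 -56.   50.1] F [-2.1  0.7  5.1] t 4.0833
[[ 26.5 -50.4  30. ]
 [ 33.2 -50.3  30. ]
 [ 41.  -50.5  30. ]]
```

```bash
python3 -m creep '[[[0.001,0.003,0.0007],0,0],[[0,0.003,0.0007],0,0],[[0,0.003,0.0007],0,0],[[0,0.003,0.0007],0,0],[[0,0.003,0.0007],0,0],[[0,0.003,0.0007],0,0],[[0,0.003,0.0007],0,0],[[0,0.002,0.0007],0,0],[[0,0,0.0007],0,0],[[0,0,0.0005],0,0]]'; python3 -c "
from h import *
wood()"
```

```text
clock: 4.97
eef_pos: [655.9, 32.0, 49.4]
ee_rot: [-179.4, -0.4, 177.4]
contact_force: [-1.1, 0.1, 4.6]
grip_width: -0.3
box 192 154 80 122 tcp [ 58.1 -26.7  49.4] F [-1.1  0.1  4.6] t 4.9667
[[ 24.9 -36.   30. ]
 [ 31.5 -35.9  30. ]
 [ 39.4 -35.9  30. ]]
```

```bash
python3 -m creep '[[[0,0,-0.005],0,0],[[0,0,-0.005],0,0],[[0,-0.010,0],0,0],[[0,-0.007,0],0,0],[[0,-0.002,0.003],0,0],[[0,0,0.003],0,0],[[0,0,0.002],0,0],[[0,0,0.001],0,0],[[0,0,0],0,0]]'; python3 -c "
from h import *
wood()"
```

```text
clock: 5.77
eef_pos: [654.7, 9.8, 49.3]
ee_rot: [-179.4, -0.4, 177.4]
contact_force: [-1.7, -0.5, 4.2]
grip_width: 0.2
box 236 154 80 124 tcp [ 58.  -48.9  49.3] F [-1.7 -0.5  4.2] t 5.7667
[[ 24.6 -35.9  30. ]
 [ 31.2 -36.2  30. ]
 [ 39.  -35.8  30. ]]
```

```bash
python3 -m creep '[[[0,0.002,0.0004],0,0],[[0,0.003,0.0004],0,0],[[0,0.003,0.0005],0,0],[[0,0.003,0.0007],0,0],[[0,0.003,0.0007],0,0],[[0,0.003,0.0007],0,0],[[0,0.003,0.0007],0,0],[[0,0.003,0.0007],0,0],[[0,0.003,0.0007],0,0],[[0,0.003,0.0007],0,0],[[0,0.003,0.0007],0,0],[[0,0.002,0.0007],0,0],[[0,0,0.0007],0,0],[[0,0,0.0005],0,0]]'; python3 -c "
from h import *
wood()"
```

```text
clock: 6.98
eef_pos: [656.7, 52.4, 49.6]
ee_rot: [-179.7, -0.4, 177.7]
contact_force: [-1.8, 0.2, 5.4]
grip_width: -0.2
box 193 154 80 122 tcp [57.8 -6.3 49.6] F [-1.8  0.2  5.4] t 6.9833
[[ 24.7 -15.   30. ]
 [ 31.4 -14.7  30. ]
 [ 39.2 -15.   30. ]]
```

```bash
python3 -m creep '[[[0,0,-0.005],0,0],[[0,0,-0.005],0,0],[[0,-0.010,0],0,0],[[0,-0.005,0],0,0],[[0,-0.001,0.003],0,0],[[0,0,0.003],0,0],[[0,0,0.002],0,0],[[0,0,0.001],0,0],[[0,0,0],0,0]]';  python3 -m creep '[[[0,0.002,0.0004],0,0],[[0,0.003,0.0004],0,0],[[0,0.003,0.0005],0,0],[[0,0.003,0.0007],0,0],[[0,0.003,0.0007],0,0],[[0,0.003,0.0007],0,0],[[0,0.003,0.0007],0,0],[[0,0.003,0.0007],0,0],[[0,0.002,0.0007],0,0],[[0,0,0.0007],0,0],[[0,0,0.0005],0,0]]'; python3 -c "
from h import *
wood()"
```

```text
clock: 7.78
eef_pos: [655.8, 33.7, 49.9]
ee_rot: [-179.7, -0.4, 177.6]
contact_force: [-1.7, 0.4, 3.6]
grip_width: 0.1
clock: 8.7
eef_pos: [657.2, 63.9, 50.0]
ee_rot: [-179.9, -0.4, 177.8]
contact_force: [-1.4, 0.2, 3.9]
grip_width: -0.1
box 200 157 80 109 tcp [57.8  5.2 50. ] F [-1.4  0.2  3.9] t 8.7
[[26.2 -0.2 30. ]
 [32.9  0.3 30. ]
 [40.8  0.3 30. ]]
```

Wood is at about 0.2 (line at 0 to 1.5). I'll lift clear and travel to the metal roller.

```bash
python3 -m creep '[[[0,0,-0.006],0,0],[[0,0,-0.015],0,0],[[0,0,-0.025],0,0],[[0.02,0.010,-0.015],0,0],[[0.025,0.015,-0.005],0,0],[[0.025,0.015,0],0,0],[[0.025,0.015,0],0,0],[[0.015,0.013,0],0,0],[[0.003,0.003,0],0,0],[[0,0,0],0,0],[[0,0,0],0,0]]'
python3 - <<'E'
from h import *
s=read_state();print(s,deck(s["eef_pos"]))
w=camera("wrist");t=camera("top")
a=cv2.resize(t[160:260,155:300],(580,400),interpolation=2)
cv2.imwrite("pics/x.png",cv2.cvtColor(a,cv2.COLOR_RGB2BGR));cv2.imwrite("pics/w3.png",cv2.cvtColor(w,cv2.COLOR_RGB2BGR))
E
```

```text
clock: 9.67
eef_pos: [544.7, 141.4, 118.5]
ee_rot: [-179.8, -0.3, 177.7]
contact_force: [0.4, -0.7, 0.1]
grip_width: -0.1
{'clock': 9.6667, 'q': array([-23.4,  23.8,   5.8, 109.8,  -3.1,  46.9,  71.7]), 'joint_velocities': array([ 0.1, -0. ,  0.3, -0.3,  0.4, -0.2,  0.1]), 'effort': array([ -0.6, -43.4,   1.1, -18.7,  -0. ,   0.1,  -0. ]), 'eef_pos': array([544.7, 141.4, 118.5]), 'ee_rot': array([-179.8,   -0.3,  177.7]), 'contact_force': array([ 0.4, -0.7,  0.1]), 'moment': array([-0. , -0.1,  0. ]), 'grip_width': -0.05512093639658623} [-58.4  76.9 118.5]
```

View pics/w3.png

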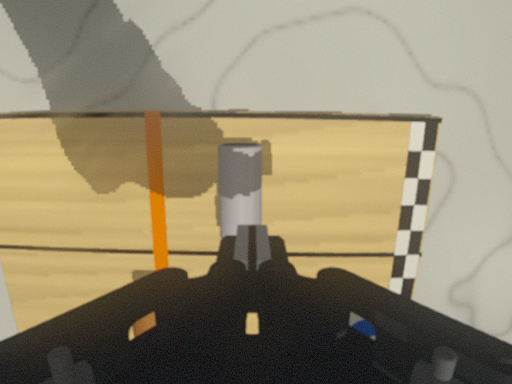

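View pics/x.png

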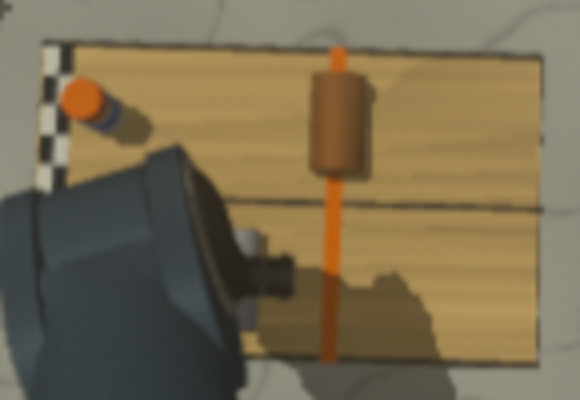

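In the top crop, wood is at (338,124) straddling the line. In the wrist view, metal spans (218–262) at rows 145–230, and the line runs from (153,115) to (160,265).

```bash
cat >> h.py <<'E'
def metal():
    s=read_state();im=camera("wrist").astype(float);out=[]
    m=(im.max(2)-im.min(2)<0.2*im.max(2)+4)&(im.max(2)>55)
    m[:, :60]=0
    m=cv2.morphologyEx(m.astype(np.uint8),cv2.MORPH_OPEN,np.ones((7,7),np.uint8))
    n,l,st,c=cv2.connectedComponentsWithStats(m)
    ks=[k for k in range(1,n) if 30<st[k,2]<110 and 50<st[k,3]<200 and 150<c[k,0]<360]
    print("tcp",deck(s["eef_pos"]),"F",s["contact_force"],"t",s["clock"])
    for k in ks:
        x,y,w,h,A=st[k];print("box",x,y,w,h)
        for v in (y+12,y+25,y+40):
            u=np.where(l[v]==k)[0];print(u[0],u[-1],deck(at("wrist",((u[0]+u[-1])/2,v),26,s)))
E
python3 - <<'E'
from h import *
s=read_state()
print("wood",deck(at("top",(155+338/4-.4,160+124/4-.4),30)))
for p,z in [((240,160),26),((240,220),26),((153,117),10),((156,180),10),((160,245),10)]:print(p,deck(at("wrist",p,z,s)))
metal()
E
```

```text
wood [55.6 -2.3 30. ]
(240, 160) [-81.   68.6  26. ]
(240, 220) [-35.4  68.6  26. ]
(153, 117) [-110.4    2.8   10. ]
(156, 180) [-61.8   2.2  10. ]
(160, 245) [-6.6  1.8 10. ]
tcp [-57.8  76.2 118.4] F [-0.5  0.6  0.3] t 9.7667
box 220 143 51 121
220 262 [-84.6  69.4  26. ]
220 261 [-75.2  69.   26. ]
220 261 [-64.  69.  26.]
```

Wood is 1–2 mm short of the line centre, well inside tolerance. Metal is at +67 from the line, so I'll descend behind its top.

```bash
python3 -m creep '[[[0,0.002,0.025],0,0],[[0,0.002,0.02],0,0],[[0,0,0.010],0,0],[[0,0,0.005],0,0],[[0,0,0.003],0,0],[[0,0,0],0,0]]'; python3 -c "
from h import *
metal()"
```

```text
clock: 10.32
eef_pos: [551.8, 138.9, 53.6]
ee_rot: [-179.7, 0.0, 177.0]
contact_force: [-0.5, 1.2, 0.2]
grip_width: 0.2
tcp [-51.2  74.8  53.6] F [-0.5  1.2  0.2] t 10.3167
box 208 147 63 117
208 267 [-86.4  68.7  26. ]
209 268 [-79.5  69.2  26. ]
209 267 [-71.4  68.8  26. ]
```

```bash
python3 -m creep '[[[0.003,0.003,0.002],0,0],[[0.002,0.002,0.003],0,0],[[0,0,0.002],0,0],[[0,0,0.002],0,0],[[0,0,0.001],0,0],[[0,0,0.001],0,0]]'; python3 -c "
from h import *
metal()"
```

```text
clock: 10.87
eef_pos: [548.9, 145.5, 45.2]
ee_rot: [-179.9, 0.4, 177.0]
contact_force: [-1.0, 0.1, -0.3]
grip_width: -0.1
tcp [-54.4  81.3  45.2] F [-1.   0.1 -0.3] t 10.8667
box 192 156 80 120
193 255 [-86.6  68.9  26. ]
193 255 [-79.9  68.8  26. ]
194 255 [-72.1  68.9  26. ]
```

```bash
python3 -m creep '[[[0.001,-0.001,0.001],0,0],[[0,0,0.001],0,0],[[0,0,0.001],0,0],[[0,0,0.001],0,0],[[0,-0.002,0.0005],0,0],[[0,-0.003,0.0005],0,0],[[0,-0.003,0.0007],0,0],[[0,-0.003,0.0007],0,0],[[0,-0.003,0.0007],0,0],[[0,-0.003,0.0007],0,0],[[0,-0.003,0.0007],0,0],[[0,-0.003,0.0007],0,0],[[0,-0.003,0.0007],0,0],[[0,-0.002,0.0007],0,0],[[0,0,0.0007],0,0],[[0,0,0.0005],0,0]]'; python3 -c "
from h import *
metal()"
```

```text
clock: 12.25
eef_pos: [547.0, 120.9, 42.0]
ee_rot: [179.6, 0.4, 177.1]
contact_force: [-0.8, 0.5, 3.3]
grip_width: 0.2
tcp [-55.1  56.6  42. ] F [-0.8  0.5  3.3] t 12.25
box 219 156 64 107
219 282 [-87.9  57.5  26. ]
219 282 [-81.4  57.5  26. ]
219 282 [-73.7  57.5  26. ]
```

```bash
python3 -m creep '[[[0,-0.002,0.0007],0,0],[[0,-0.003,0.0007],0,0],[[0,-0.003,0.0007],0,0],[[0,-0.003,0.0007],0,0],[[0,-0.003,0.0007],0,0],[[0,-0.002,0.0007],0,0],[[0,0,0.0007],0,0],[[0,0,0.0005],0,0]]'; python3 -m creep '[[[0,0,-0.005],0,0],[[0,0,-0.005],0,0],[[0,0.010,0],0,0],[[0,0.006,0],0,0],[[0,0.001,0.003],0,0],[[0,0,0.003],0,0],[[0,0,0.001],0,0],[[0,0,0.001],0,0],[[0,0,0],0,0]]';python3 -c "
from h import *
metal()"
```

```text
clock: 12.97
eef_pos: [546.5, 106.1, 41.8]
ee_rot: [179.4, 0.4, 177.2]
contact_force: [-2.7, -0.6, 5.6]
grip_width: -0.3
clock: 13.72
eef_pos: [547.3, 125.6, 43.0]
ee_rot: [179.4, 0.5, 177.3]
contact_force: [-0.2, -0.4, 0.9]
grip_width: 0.3
tcp [-55.   61.3  43. ] F [-0.2 -0.4  0.9] t 13.7167
box 194 155 77 121
194 256 [-88.1  49.7  26. ]
194 257 [-81.5  49.8  26. ]
195 257 [-73.8  49.9  26. ]
```

```bash
python3 -m creep '[[[0,0,0.001],0,0],[[0,0,0.001],0,0],[[0,-0.002,0.0007],0,0],[[0,-0.003,0.0007],0,0],[[0,-0.003,0.0007],0,0],[[0,-0.003,0.0007],0,0],[[0,-0.003,0.0007],0,0],[[0,-0.003,0.0007],0,0],[[0,-0.003,0.0007],0,0],[[0,-0.003,0.0007],0,0],[[0,-0.003,0.0007],0,0],[[0,-0.003,0.0007],0,0],[[0,-0.003,0.0007],0,0],[[0,-0.003,0.0007],0,0],[[0,-0.003,0.0007],0,0],[[0,-0.003,0.0007],0,0],[[0,-0.002,0.0007],0,0],[[0,0,0.0007],0,0],[[0,0,0.0005],0,0]]'; python3 -m creep '[[[0,0,-0.005],0,0],[[0,0,-0.005],0,0],[[0,0.010,0],0,0],[[0,0.006,0],0,0],[[0,0.002,0.003],0,0],[[0,0,0.003],0,0],[[0,0,0.001],0,0],[[0,0,0.001],0,0],[[0,0,0],0,0]]';python3 -c "
from h import *
metal()"
```

```text
clock: 15.35
eef_pos: [545.9, 84.8, 41.8]
ee_rot: [178.8, 0.5, 177.2]
contact_force: [-1.1, -0.1, 3.3]
grip_width: 0.4
clock: 16.1
eef_pos: [546.9, 105.4, 43.8]
ee_rot: [178.7, 0.6, 177.3]
contact_force: [0.4, 0.1, -0.1]
grip_width: 0.1
tcp [-54.4  41.1  43.8] F [ 0.4  0.1 -0.1] t 16.1
box 193 155 79 121
193 256 [-87.3  29.4  26. ]
193 256 [-80.8  29.3  26. ]
194 256 [-73.   29.4  26. ]
```

Metal moved 20 mm and has 27 mm to go. Next is another 20 mm stroke.

```bash
python3 -m creep '[[[0,0,0.001],0,0],[[0,0,0.0015],0,0],[[0,-0.002,0.0007],0,0],[[0,-0.003,0.0007],0,0],[[0,-0.003,0.0007],0,0],[[0,-0.003,0.0007],0,0],[[0,-0.003,0.0007],0,0],[[0,-0.003,0.0007],0,0],[[0,-0.003,0.0007],0,0],[[0,-0.003,0.0007],0,0],[[0,-0.003,0.0007],0,0],[[0,-0.003,0.0007],0,0],[[0,-0.003,0.0007],0,0],[[0,-0.003,0.0007],0,0],[[0,-0.003,0.0007],0,0],[[0,-0.003,0.0007],0,0],[[0,-0.002,0.0007],0,0],[[0,0,0.0007],0,0],[[0,0,0.0005],0,0]]'; python3 -m creep '[[[0,0,-0.005],0,0],[[0,0,-0.005],0,0],[[0,0.010,0],0,0],[[0,0.005,0],0,0],[[0,0.001,0.003],0,0],[[0,0,0.003],0,0],[[0,0,0.001],0,0],[[0,0,0.001],0,0],[[0,0,0],0,0]]';python3 -c "
from h import *
metal()"
```

```text
clock: 17.73
eef_pos: [545.6, 63.4, 41.6]
ee_rot: [178.2, 0.6, 177.2]
contact_force: [-1.8, 0.3, 3.7]
grip_width: 0.3
clock: 18.48
eef_pos: [546.3, 81.2, 43.9]
ee_rot: [178.2, 0.6, 177.2]
contact_force: [-0.0, -0.4, -0.6]
grip_width: 0.2
tcp [-53.8  16.9  43.9] F [-0.  -0.4 -0.6] t 18.4833
box 198 155 74 114
198 261 [-86.7   7.9  26. ]
199 262 [-80.1   8.3  26. ]
200 261 [-72.4   8.2  26. ]
```

```bash
python3 -m creep '[[[0,0,0.001],0,0],[[0,0,0.0015],0,0],[[0,-0.002,0.0007],0,0],[[0,-0.003,0.0007],0,0],[[0,-0.003,0.0007],0,0],[[0,-0.003,0.0007],0,0],[[0,-0.001,0.0007],0,0],[[0,0,0.0007],0,0],[[0,0,0.0005],0,0]]'; python3 -c "
from h import *
metal()"
```

```text
clock: 19.28
eef_pos: [546.2, 71.7, 42.2]
ee_rot: [177.9, 0.6, 177.2]
contact_force: [-1.2, -0.6, 3.8]
grip_width: -0.1
tcp [-53.5   7.4  42.2] F [-1.2 -0.6  3.8] t 19.2833
box 208 154 64 109
208 271 [-87.2   3.4  26. ]
208 271 [-80.7   3.4  26. ]
209 271 [-73.1   3.6  26. ]
```

Move on 4 mm of tip travel, then lift away and inspect from above.

```bash
python3 -m creep '[[[0,-0.002,0.0007],0,0],[[0,-0.002,0.0007],0,0],[[0,0,0.0007],0,0],[[0,0,0.0005],0,0]]'; python3 -c "
from h import *
metal()"; python3 -m creep '[[[0,0,-0.006],0,0],[[0,0,-0.015],0,0],[[0,0,-0.03],0,0],[[0.01,0,-0.035],0,0],[[0.03,0.02,-0.025],0,0],[[0.03,0.025,-0.015],0,0],[[0.02,0.035,-0.01],0,0],[[0,0.04,0],0,0],[[0,0.04,0],0,0],[[0,0.04,0],0,0],[[0,0.02,0],0,0],[[0,0,0],0,0],[[0,0,0],0,0]]'
python3 - <<'E'
from h import *
t=camera("top");s=camera("side")
a=cv2.resize(t[160:260,155:300],(580,400),interpolation=2);b=cv2.resize(s[140:255,180:310],None,fx=5,fy=5,interpolation=2)
cv2.imwrite("pics/y.png",cv2.cvtColor(a,cv2.COLOR_RGB2BGR));cv2.imwrite("pics/z.png",cv2.cvtColor(b,cv2.COLOR_RGB2BGR))
E
```

```text
clock: 19.67
eef_pos: [546.1, 68.1, 42.1]
ee_rot: [177.8, 0.6, 177.2]
contact_force: [-0.7, 0.1, 5.3]
grip_width: -0.2
tcp [-53.4   3.8  42.1] F [-0.7  0.1  5.3] t 19.6667
box 211 154 65 110
211 275 [-87.2   1.6  26. ]
212 275 [-80.7   1.8  26. ]
212 274 [-73.    1.5  26. ]
clock: 20.8
eef_pos: [466.4, 292.3, 194.0]
ee_rot: [177.5, 1.0, 176.6]
contact_force: [0.5, -0.4, 0.0]
grip_width: -0.4
```

View pics/y.png

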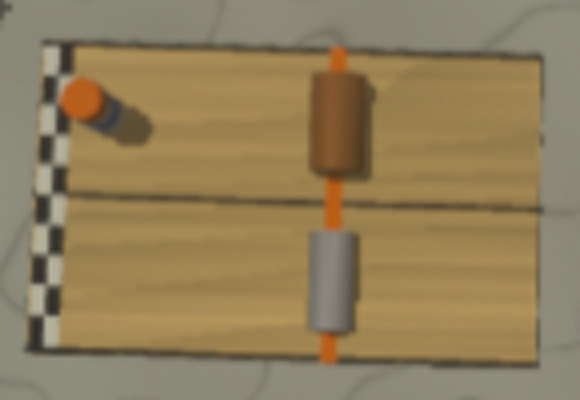

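View pics/z.png

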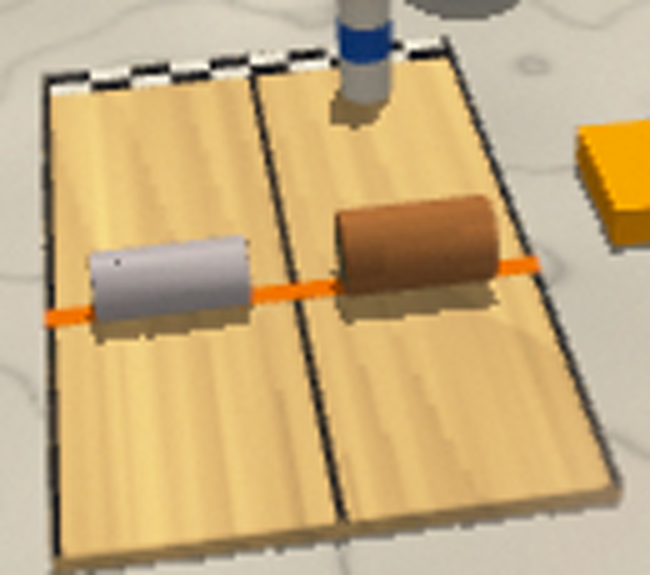

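Both rollers straddle the line. In the top crop, wood is at (338,124) and metal at (333,282); in the side crop, wood is at (417,244) and metal at (170,278). The bystanders have not moved.

Run:
```python
from h import *
T=lambda u,v:(155+u/4-.4,160+v/4-.4); S=lambda u,v:(180+u/5-.4,140+v/5-.4)
for n,t,s,z in [("wood",(338,124),(417,244),30),("metal",(333,282),(170,278),26)]:
    p,e=tri(ray("top",T(*t)),ray("side",S(*s)));print(n,"top",deck(at("top",T(*t),z)),"side",deck(at("side",S(*s),z)),"tri",deck(p),e)
print("line side",deck(at("side",S(540,265),10)),deck(at("side",S(47,318),10)))
for n,a,b,z in [("wood",(340,72),(336,176),30),("metal",(334,232),(331,332),26)]:
    d=at("top",T(*a),z)-at("top",T(*b),z);print(n,"axis deg to line",np.degrees(np.arctan2(d@ey,d@ex)))
print(read_state()["contact_force"])
close_job()
```

```text
wood top [55.6 -2.3 30. ] side [56.6 -1.8 30. ] tri [56.  -2.4 30.4] 0.9204520982721653
metal top [-57.2  -1.8  26. ] side [-56.6  -1.2  26. ] tri [-56.9  -1.8  26.5] 0.5759327815584512
line side [115.1  -2.1  10. ] [-114.     0.3   10. ]
wood axis deg to line -0.5333680292861266
metal axis deg to line -0.11280678799402322
[ 1.1  0.1 -0.8]
the job is handed in; nothing more can be done
```

I rolled both rollers onto the start line, first wood and then metal, and handed the job in at about 21 s of the 69 s allowed. I pushed with the closed fingertips on top of each roller in short strokes, at about 3–7 N.

- **Position:** Two views put the wooden roller about 2.4 mm and the metal one about 1.8 mm on the -y side of the line centre, against an allowed 8 mm. Both sit about 57 mm from the middle stripe, one in each lane.
- **Angle and height:** Both axes are within about 0.5° of the line. The measured centre heights are 30.4 mm (wood) and 26.5 mm (metal).
- **Other things:** The glue stick and sticky notes look unmoved in the last pictures. The notebook and pencil cup were mostly outside those crops, but the arm never worked near them. The arm had retreated and was touching nothing.
- **Disagreement:** The wrist camera read 1–2 mm further toward +y than the top and side cameras, which is within the calibration's accuracy. No check failed.

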